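# Fetch a sample from the cool box and vortex it

## Task

Take the lid off the blue cool box and lift out only the red-capped sample vial. Mix it on the touch-operated vortex mixer: push the foot of the vial down on the mixer's round head until the head is fully down, and keep it down for a good second. Then gently stand the vial upright in the steel tray and fit the lid fully back on the box, leaving the other vials standing in it and the things on the bench where they are.

Things in the scene. Friction and masses are not known exactly. Their poses are not given: they have to be found in the camera images.
- cool_box: blue foam tub, fixed, 135 x 215 x 90 mm high, walls and floor 10 mm thick (inner floor 115 x 195 mm, 10 mm above the bench). Origin: centre of the underside; x across its short side, y along its long side, z up. The four vials stand inside in one row along y, about 48 mm apart.
- box_lid: grey lid of the cool box, 139 x 219 mm, 160 g: a 12 mm slab over a 10 mm deep plug that fits the tub's mouth with 3 mm clearance all round. Origin: centre of the plug's underside, 80 mm above the box's origin when on, axes parallel to the box's (half a turn is as good). The front of the bench between box and mixer, on the robot's side of the tray, is free to lay it on.
- lid_grip (a point): point to grip the lid: in the black grip bar that stands on the lid, 80 mm long along the lid's y, 16 mm thick along the lid's x, 40 mm high; the point is 27 mm above the lid's top face, 13 mm below the top of the bar, 49 mm above the lid's origin.
- vial_red: the sample to be fetched: amber glass vial with a red screw cap, 61 mm high, 40 g; body 27 mm in diameter, cap 29 mm in diameter and 18 mm high (43 to 61 mm above the foot). Origin: centre of the foot, z up through the cap.
- vial_white: same vial with a white cap; stays in the box.
- vial_blue: same vial with a blue cap; stays in the box.
- vial_yellow: same vial with a yellow cap; stays in the box.
- mixer: white vortex mixer, fixed, 150 x 120 mm, 130 mm high with its head, control panel towards its own -x. Origin: centre of the underside, z up.
- mixer_head (a joint): travel of the mixer's head (m): 0 at rest, 0.007 fully down at its stop; a spring drives it up again, about 1.6 N at rest and 4.4 N at the stop.
- mixer_pad (a point): centre of the flat rubber pad of the mixer's head, on its upper surface (124 mm above the bench at rest, moves with the head); the pad is 68 mm in diameter inside a rim 6 mm high and 4 mm thick.
- tray: stainless steel tray, fixed, 116 x 172 mm over its rolled rim, 17 mm high; flat floor 95 x 155 mm, 3 mm above the bench. Origin: centre of the underside, x across its short side, y along its long side.
- wash_bottle: white polythene wash bottle with a blue cap and bent spout, 68 x 113 x 196 mm, standing; bystander. Origin: under its footprint's centre.
- conical_flask: empty conical glass flask, 61 mm in diameter, 104 mm high, standing; bystander. Origin: centre of the underside.
- beaker_orange: small beaker with an orange filling, 54 mm in diameter, 71 mm high, standing; bystander. Origin: centre of the underside.
- timer: white lab timer with three coloured keys, 64 x 68 x 19 mm, lying flat; bystander. Origin: centre of the underside.

How it is judged:
By the outcome, as a careful person would: the job done as asked, in the order asked, and still so for the second after the job is handed in, with the robot touching nothing.
It also fails if it takes over 72 s, if anything falls off the work surface, if the arm or the gripper's body presses on something with over 40 N, if the wrist force passes 120 N, or if a joint passes its speed limit or range.

## Robot

A 6-joint arm with a two-finger parallel gripper is mounted at the origin on a cart in front of the work surface, level with it; the furniture and walls round the work are solid. World frame = base frame: x ahead of the robot, y to its left, z up, the work surface at z = 0. Lengths are in m, angles in rad, forces in N, time in s.
With the tool pointing down it reaches from about 0.425 to 0.95 m from the base axis. Payload 3.5 kg.
Tool frame: the origin (TCP) lies midway between the tips of the shut fingers; the grasp point (between the pads) lies 19 mm behind it (ctrl.pinch_z is the z of the grasp point in the tool frame, in m); z points along the fingers, y is the direction in which the jaws open and shut (so a half turn about z gives the same grasp; the last joint's range is limited). The gripper opens to 85 mm and grips with 20 to 120 N. Pads are 22 mm wide; open, the fingers measure 114 mm over their backs; the gripper's body (76 mm by 85 mm) begins 54 mm behind the grasp point. The pads swing forward as they close: fully open they stand 13 mm farther back than shut.
Start: joints at [1.196, 0.286, 1.577, -0, 1.279, -0.15], TCP at [0.15, 0.658, 0.231] pointing down, gripper open.
Joint ranges: [-2.77, 2.77], [-0.9, 2.22], [0.21, 2.48], [-1.53, 4.67], [0.24, 2.81], [-2.84, 2.84]. Speed limits (rad/s): [2.79, 2.79, 3.14, 3.14, 3.14, 3.14].

## Interface

Orientations are given as a unit quaternion [w, x, y, z].
In Python, from plant import ctrl, capture, calibration gives the robot as it stands.
- The arm moves only by the tool step_arm, never from a script. Its arguments are lists of equal length, an entry for each row: "delta_pos": the shift along the tool's x, y, z in m, a list of three; "turn": the turn about the tool's z in rad; "jaw": the finger opening in m, from 0 to 0.0854. In form: {"delta_pos": [[tx, ty, tz], ...], "turn": [turn, ...], "jaw": [jaw, ...]}. A call has 1 to 20 rows; each row shifts and turns the commanded pose from where the row before left it, along the tool's axes as they then stand; what a row does not reach is not made up. A row lasts 1/10 s, in which the tool goes at most 50 mm and 8.59 degrees, less where a joint would pass 70% of its speed; a pose out of reach is approached as far as the arm can. A call with a gripper value outside its range is refused whole. The fingers move at their own pace and stop on an object; "newtons" is the grip in N (left out, the last holds). Time passes only in rows, so rows that do not move let the fingers close. It gives the time, the measured TCP pose, the force and the opening at its end, in the units of the state.
- ctrl.read_state(): the state, without advancing time (a new reading comes with each control period).
- capture(name): name is "scene" or "top" or "wrist"; returns the picture (480x640x3 uint8, blue, green, red); there is no depth.
- calibration(name): a dict with "fx", "fy", "cx", "cy" (pixels), "rvec" (rotation vector, rad) and "tvec" (3), from world to camera coordinates, as OpenCV has them. Camera axes: x right, y down, z forward; pixel columns grow to the right and rows downward; lengths in m; the calibration is good to about 2 mm. A picture is of the moment at which its call begins: read the wrist's pose just before it. calibration takes no time and is no camera call; for the wrist camera it gives the pose at the moment of the call.
- ctrl.finish_job(): hands the job in, once; it reports no verdict.
The state is a dict: "time_s": time; "q": joint angles; "qvel": joint speeds; "effort": joint torques, N m; "ee_pos": TCP position; "eef_rot": TCP orientation; "wrist_force": force on the tool from outside, world axes, zero at the start; "wrist_torque": the same for the moment, N m; "finger_gap": finger opening in m.
Only numpy, scipy, OpenCV 4.12 (cv2) and the standard library are available. Lean on these libraries where they do the work, as an engineer would, in place of code of your own. Each camera call takes 0.05 s, during which the arm holds its last target.

## Working session

There is one attempt and no reset: what is moved stays moved. The work goes in short steps, Python scripts to look and compute and a tool call to move; the robot and the scene stay as the last step left them, time stands still between calls to the robot, and variables do not carry over. Pictures are saved under pics/ and viewed, and the job is handed in when it is done.

Besides the shell and the picture viewer there is one more tool, called after ">>>" as name([rows], argument=value, ...), one row to a line, values as JSON. step_arm: Moves the arm, as the interface text tells. Its arguments: {"type":"object","properties":{"delta_pos":{"type":"array"},"turn":{"type":"array"},"jaw":{"type":"array"},"newtons":{"type":"number"}},"required":["delta_pos","turn","jaw"]}

```bash
ls; mkdir -p pics; python3 - <<'E'
from plant import ctrl,capture,calibration
import cv2
s=ctrl.read_state();print(s)
print(ctrl.pinch_z)
for n in("scene","top"):
    cv2.imwrite(f"pics/{n}0.png",capture(n));print(n,calibration(n))
E
```

```text
pics
{'time_s': 0.0, 'q': array([ 1.19601099e+00,  2.87179941e-01,  1.57818545e+00,  1.13827293e-05,
        1.27856811e+00, -1.49995935e-01]), 'qvel': array([-0.00094312,  0.00102709, -0.00040729, -0.00028966,  0.00057673,
        0.00123907]), 'effort': array([ 7.72631065e-04, -4.05967641e+01, -2.92635351e+01, -1.07220967e-04,
        5.74047255e-03, -8.53538637e-06]), 'ee_pos': array([0.15018246, 0.6574115 , 0.22993307]), 'eef_rot': array([-3.08858792e-04,  1.12159770e-01,  9.93689497e-01, -1.12895294e-03]), 'wrist_force': array([0.50407629, 0.78776483, 0.85597258]), 'wrist_torque': array([-0.03641568, -0.0129505 ,  0.06431423]), 'finger_gap': 0.08535164792824039}
-0.0187
scene {'fx': 511.2340962939683, 'fy': 511.2340962939683, 'cx': 313.9986739069181, 'cy': 247.3963352981002, 'rvec': array([ 2.25583406, -0.88092084,  0.33981297]), 'tvec': array([-0.45395907,  0.2822604 ,  1.52797864])}
top {'fx': 524.5936743197132, 'fy': 524.5936743197132, 'cx': 317.6835387209719, 'cy': 234.80927176269694, 'rvec': array([ 2.16485082, -2.09979348,  0.20100268]), 'tvec': array([-0.10691904,  0.53146855,  1.33976773])}
```

View pics/scene0.png

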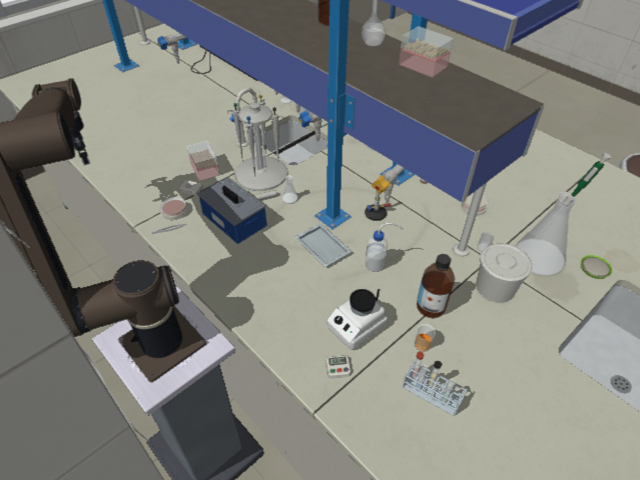

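View pics/top0.png

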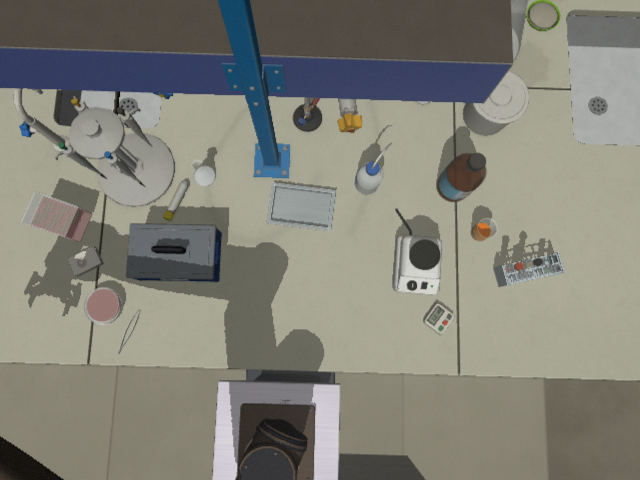

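The box is at about (174,252) in the top view, with the tray at (302,205) and the mixer at (418,264). The flask is at (205,172), the wash bottle at (370,178), the beaker at (484,229) and the timer at (440,317). Next I'll zoom in and measure.

```bash
cat > h.py <<'E'
import numpy as np,cv2
from plant import ctrl,capture,calibration
def KRt(c):
    K=np.array([[c['fx'],0,c['cx']],[0,c['fy'],c['cy']],[0,0,1.]])
    R=cv2.Rodrigues(np.array(c['rvec']))[0]
    return K,R,np.array(c['tvec'],float)
def ray(c,uv):
    K,R,t=KRt(c); d=R.T@np.linalg.solve(K,np.array([uv[0],uv[1],1.])); return -R.T@t,d
def onz(c,uv,z):
    o,d=ray(c,uv); return o+d*(z-o[2])/d[2]
def proj(c,p):
    K,R,t=KRt(c); q=K@(R@np.array(p,float)+t); return q[:2]/q[2]
def tri(c1,u1,c2,u2):
    A=[];b=[]
    M=np.zeros((3,3));v=np.zeros(3);L=[]
    for c,u in((c1,u1),(c2,u2)):
        o,d=ray(c,u);d/=np.linalg.norm(d);P=np.eye(3)-np.outer(d,d);M+=P;v+=P@o;L.append((o,P))
    x=np.linalg.solve(M,v);return x,[np.linalg.norm(P@(x-o)) for o,P in L]
E
python3 - <<'E'
from h import *
im=cv2.imread('pics/top0.png')
a=cv2.resize(im[140:320,110:350],None,fx=3.3,fy=3.3,interpolation=cv2.INTER_CUBIC);cv2.imwrite('pics/t0a.png',a)
a=cv2.resize(im[140:350,340:580],None,fx=2.8,fy=2.8,interpolation=cv2.INTER_CUBIC);cv2.imwrite('pics/t0b.png',a)
im=cv2.imread('pics/scene0.png')
a=cv2.resize(im[150:300,180:420],None,fx=3.3,fy=3.3,interpolation=cv2.INTER_CUBIC);cv2.imwrite('pics/s0a.png',a)
E
```

```text
(no output)
```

View pics/t0a.png

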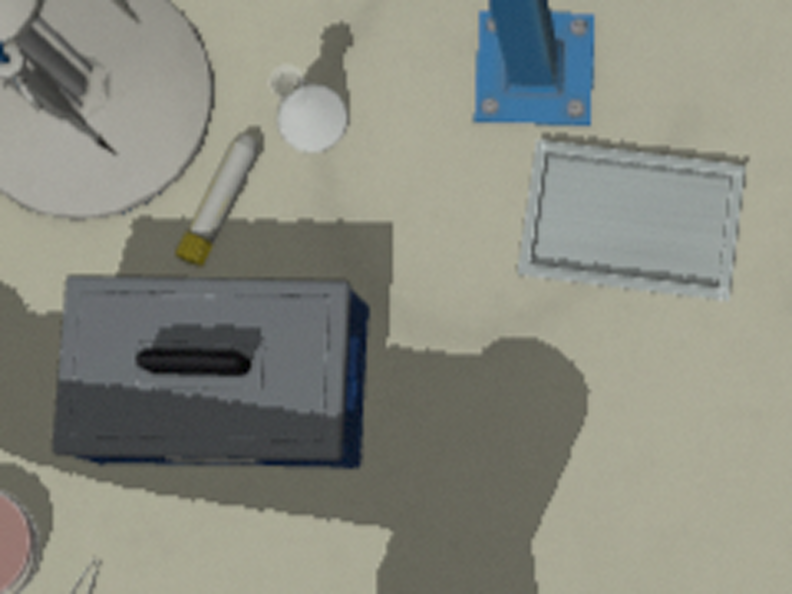

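View pics/t0b.png

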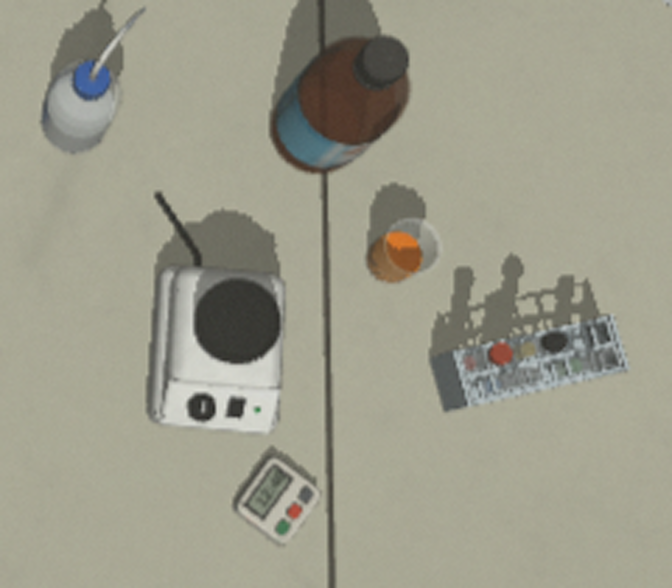

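View pics/s0a.png

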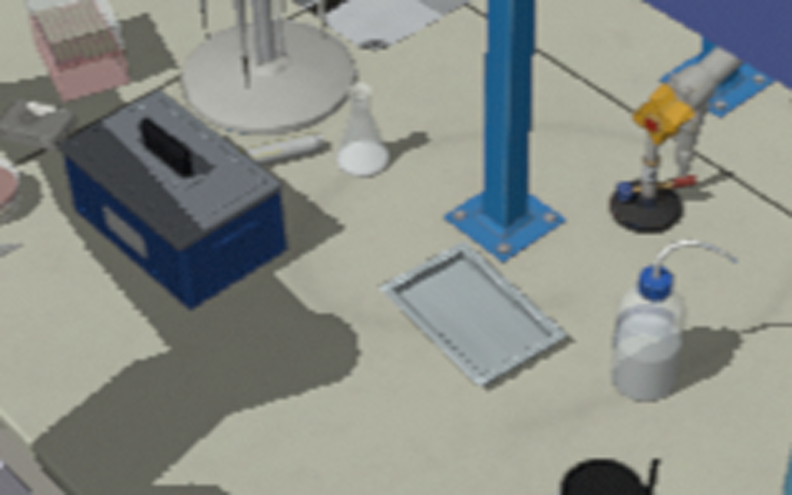

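The crops show the lid's corners at about (67,277), (350,280), (342,462) and (53,455), the bar at (195,361), the tray rim corners, and the black mixer pad at (237,320) in the second crop.

```bash
python3 - <<'E'
from h import *
ct=calibration('top');cs=calibration('scene')
A=lambda p:(p[0]/3.3+110-.35,p[1]/3.3+140-.35)
B=lambda p:(p[0]/2.8+340-.3,p[1]/2.8+140-.3)
def rect(pts,z):
    P=np.array([onz(ct,p,z) for p in pts])
    e=[np.linalg.norm(P[(i+1)%4]-P[i]) for i in range(4)]
    d=(P[1]-P[0]+P[2]-P[3])[:2]
    print('c',P.mean(0).round(4),'edges',np.round(e,4),'yaw of edge0 rel -y',np.degrees(np.arctan2(d[0],-d[1])).round(2));return P
print('lid');rect([A(p) for p in [(67,277),(350,280),(342,462),(53,455)]],.102)
print('tray');rect([A(p) for p in [(540,134),(747,158),(729,298),(519,276)]],.017)
im=cv2.imread('pics/top0.png')
# bar mask
sub=im[225:275,140:205]; g=cv2.cvtColor(im,cv2.COLOR_BGR2GRAY)
m=((g<40)*255).astype('uint8')
for nm,(x0,y0,x1,y1),z in(('bar',(145,235,195,262),.142),('pad',(405,235,443,273),.13)):
    mm=np.zeros_like(m);mm[y0:y1,x0:x1]=m[y0:y1,x0:x1]
    cn=max(cv2.findContours(mm,cv2.RETR_EXTERNAL,cv2.CHAIN_APPROX_NONE)[0],key=cv2.contourArea)
    r=cv2.minAreaRect(cn);c,rad=cv2.minEnclosingCircle(cn)
    print(nm,r,c,rad,onz(ct,r[0],z))
print('mixer top');
for p in [(172,268),(284,272),(272,432),(160,425)]:print(onz(ct,B(p),.1).round(3))
for n,p,z in(('flask',(313,118),.1),('post',(535,70),0)):print(n,onz(ct,A(p),z).round(3))
for n,p,z in(('timer',(277,497),.019),('beaker',(392,260),.02),('washbase',(75,130),0.02),('washcap',(92,78),.15),('spout tip',(143,10),.17),('bigbottle',(340,100),.1),('rackL',(440,350),.05)):print(n,onz(ct,B(p),z).round(3))
E
```

```text
lid
c [0.4715 0.2772 0.102 ] edges [0.2174 0.1404 0.2181 0.1372] yaw of edge0 rel -y 0.78
tray
c [ 0.6212 -0.0448  0.017 ] edges [0.1739 0.1199 0.1736 0.1219] yaw of edge0 rel -y -4.61
bar ((168.5, 249.5), (7.0, 33.0), 90.0) (168.5, 249.0) 16.620868682861328 [0.46958566 0.27319236 0.142     ]Traceback (most recent call last):
  File "<stdin>", line 18, in <module>
ValueError: max() iterable argument is empty
```

```bash
python3 - <<'E'
from h import *
ct=calibration('top');cs=calibration('scene')
A=lambda p:(p[0]/3.3+110-.35,p[1]/3.3+140-.35)
B=lambda p:(p[0]/2.8+340-.3,p[1]/2.8+140-.3)
im=cv2.imread('pics/top0.png');g=cv2.cvtColor(im,cv2.COLOR_BGR2GRAY)
m=((g<75)*255).astype('uint8')
mm=np.zeros_like(m);mm[236:276,404:446]=m[236:276,404:446]
cn=max(cv2.findContours(mm,cv2.RETR_EXTERNAL,cv2.CHAIN_APPROX_NONE)[0],key=cv2.contourArea)
c,rad=cv2.minEnclosingCircle(cn);print('pad',c,rad,onz(ct,c,.13),'r m',np.linalg.norm(onz(ct,c,.13)-onz(ct,(c[0]+rad,c[1]),.13)))
im2=cv2.imread('pics/scene0.png');g2=cv2.cvtColor(im2,cv2.COLOR_BGR2GRAY)
m=((g2<60)*255).astype('uint8');mm=np.zeros_like(m);mm[285:318,345:382]=m[285:318,345:382]
mm=cv2.morphologyEx(mm,cv2.MORPH_OPEN,np.ones((7,7),np.uint8))
cn2=max(cv2.findContours(mm,cv2.RETR_EXTERNAL,cv2.CHAIN_APPROX_NONE)[0],key=cv2.contourArea)
e=cv2.minAreaRect(cn2);print(e, tri(ct,c,cs,e[0]))
print('mixer top');
for p in [(172,268),(284,272),(272,432),(160,425)]:print(onz(ct,B(p),.1).round(3))
for n,p,z in(('flask',(313,118),.1),('post',(535,70),0)):print(n,onz(ct,A(p),z).round(3))
for n,p,z in(('timer',(277,497),.019),('beaker',(392,260),.02),('washbase',(75,130),0.02),('washcap',(92,78),.15),('spout tip',(143,10),.17),('bigbottle',(340,100),.1),('rackL',(440,350),.05)):print(n,onz(ct,B(p),z).round(3))
# shelf edge: height by two views
# lid corners in scene crop
S=lambda p:(p[0]/3.3+180-.35,p[1]/3.3+150-.35)
for a,b in(((67,277),(155,93)),((350,280),(282,186)),((342,462),(180,250)),((53,455),(65,148))):print(tri(ct,A(a),cs,S(b)))
# shelf front corner lower-right
print('shelf', tri(ct,(497,102),cs,(468,193)))
# pen-like
for a,b in(((195,248),(250,155)),((255,135),(320,143))):print('pen',tri(ct,A(a),cs,S(b)))
E
```

```text
pad (424.4171447753906, 254.15975952148438) 15.208086967468262 [ 0.47940584 -0.3557633   0.13      ] r m 0.037782691634227955
((362.5, 300.5), (21.0, 23.0), 90.0) (array([ 0.48027937, -0.35745703,  0.12028903]), [np.float64(0.0006703100441428243), np.float64(0.000670310044142788)])
mixer top
[ 0.53  -0.303  0.1  ]
[ 0.53  -0.405  0.1  ]
[ 0.384 -0.393  0.1  ]
[ 0.387 -0.292  0.1  ]
flask [0.672 0.207 0.1  ]
post [0.75  0.044 0.   ]
timer [ 0.329 -0.416  0.019]
beaker [ 0.56 -0.53  0.02]
washbase [ 0.68  -0.221  0.02 ]
washcap [ 0.692 -0.223  0.15 ]
spout tip [ 0.75  -0.265  0.17 ]
bigbottle [ 0.694 -0.46   0.1  ]
rackL [ 0.469 -0.563  0.05 ]
(array([0.53841341, 0.39199432, 0.09196643]), [np.float64(0.0024886785871413137), np.float64(0.002488678587141465)])
(array([0.54350934, 0.17183579, 0.09480814]), [np.float64(0.001262849698494139), np.float64(0.0012628496984941457)])
(array([0.40398574, 0.16776831, 0.09551749]), [np.float64(0.0006942443672991888), np.float64(0.0006942443672991792)])
(array([0.40569198, 0.38630313, 0.09199752]), [np.float64(0.004005469401833127), np.float64(0.004005469401833046)])
shelf (array([ 0.75448852, -0.44473411,  0.42173807]), [np.float64(0.0032297477231589223), np.float64(0.0032297477231588486)])
pen (array([0.58855438, 0.30976894, 0.02028538]), [np.float64(0.007982332494200063), np.float64(0.007982332494200016)])
pen (array([0.67954048, 0.27681783, 0.00804572]), [np.float64(0.0035563111579860036), np.float64(0.003556311157985936)])
```

>>> step_arm([
  [0,0,-0.01],
  [0,0,-0.01],
  [0,0,-0.01],
  [0,0,-0.01],
  [0,0,-0.01],
  [0,0,-0.01],
  [0,0,-0.01],
  [0,0,0],
  [0,0,0],
], turn=[0.148,0.148,0.148,0.148,0.148,0.148,0.148,0.148,0.148], jaw=[0.085,0.085,0.085,0.085,0.085,0.085,0.085,0.085,0.085])

```text
time_s: 1.0
ee_pos: [0.1504, 0.6579, 0.3012]
eef_rot: [0.0, 0.704, 0.71, -0.0]
wrist_force: [1.1, -1.3, 0.4]
finger_gap: 0.0849
```

>>> step_arm([
  [-0.03,0.025,0],
  [-0.03,0.025,0],
  [-0.03,0.025,0],
  [-0.03,0.025,0],
  [-0.03,0.025,0],
  [-0.03,0.025,0],
  [-0.03,0.025,0],
  [-0.03,0.025,0],
  [-0.03,0.025,0],
  [-0.03,0.025,0],
  [-0.03,0.025,0],
  [-0.03,0.025,0],
  [-0.02,0.01,0],
  [0,0,0],
  [0,0,0],
], turn=[0,0,0,0,0,0,0,0,0,0,0,0,0,0,0], jaw=[0.085,0.085,0.085,0.085,0.085,0.085,0.085,0.085,0.085,0.085,0.085,0.085,0.085,0.085,0.085])

```text
time_s: 2.5
ee_pos: [0.4655, 0.2822, 0.3008]
eef_rot: [-0.0, 0.703, 0.712, -0.0]
wrist_force: [-0.5, 0.9, 0.4]
finger_gap: 0.0849
```

```bash
python3 - <<'E'
from h import *
s=ctrl.read_state();print(s['ee_pos'],s['eef_rot'],s['q'])
c=calibration('wrist');print(c, -cv2.Rodrigues(c['rvec'])[0].T@c['tvec'])
cv2.imwrite("pics/w1.png",capture('wrist'))
E
```

```text
[0.46553977 0.28220312 0.30082716] [-4.68872935e-04  7.02557396e-01  7.11626837e-01 -3.61541276e-04] [ 3.58278426e-01 -4.99289909e-02  1.81838016e+00  5.57989742e-04
  1.37419163e+00  3.45342925e-01]
{'fx': 331.4202898559625, 'fy': 331.4202898559625, 'cx': 316.42951944994707, 'cy': 243.331694669579, 'rvec': array([-2.86669718e+00, -1.94181769e-02, -1.46364096e-03]), 'tvec': array([-0.47018423,  0.21021915,  0.52185024])} [0.46589429 0.35024044 0.44482257]
```

View pics/w1.png

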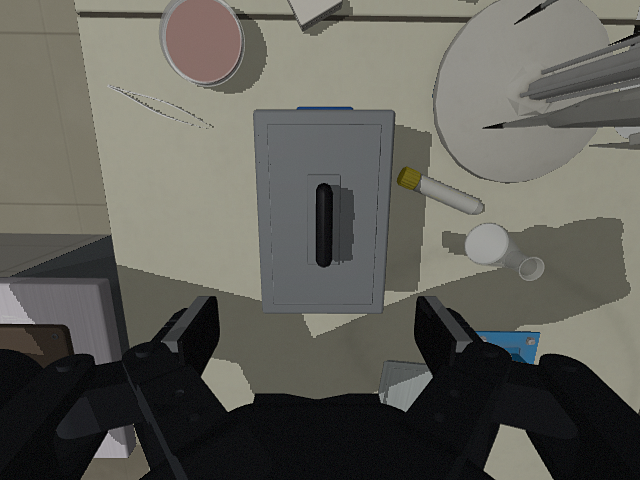

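The wrist view shows the lid corners at about (254,110), (394,110), (383,312) and (264,312). The bar runs from (324,184) to (324,268).

```bash
python3 - <<'E'
from h import *
c=calibration('wrist');ct=calibration('top')
im=cv2.imread('pics/w1.png');g=cv2.cvtColor(im,cv2.COLOR_BGR2GRAY)
m=((g<45)*255).astype('uint8');mm=np.zeros_like(m);mm[170:280,300:350]=m[170:280,300:350]
cn=max(cv2.findContours(mm,cv2.RETR_EXTERNAL,cv2.CHAIN_APPROX_NONE)[0],key=cv2.contourArea)
x,y,w,h=cv2.boundingRect(cn);print(x,y,w,h)
for p in((x,y),(x+w,y),(x,y+h),(x+w,y+h)):print(onz(c,p,.142).round(4))
P=np.array([onz(c,p,.102) for p in((254,109.5),(394.5,109.5),(383,313),(264,313))]);print(P.round(4),P.mean(0))
a=P[0]-P[3];b=P[1]-P[2];print(np.degrees(np.arctan2(-a[0],a[1])),np.degrees(np.arctan2(-b[0],b[1])))
b=P[1]-P[0];print(np.degrees(np.arctan2(b[1],b[0])))
b=P[2]-P[3];print(np.degrees(np.arctan2(b[1],b[0])))
E
```

```text
316 183 17 84
[0.4653 0.322  0.142 ]
[0.4807 0.3222 0.142 ]
[0.4665 0.2415 0.142 ]
[0.483  0.2418 0.142 ]
[[0.4045 0.3874 0.102 ]
 [0.5401 0.3894 0.102 ]
 [0.544  0.1725 0.102 ]
 [0.408  0.1705 0.102 ]] [0.4741287  0.27995814 0.102     ]
0.9310564335600158 1.0322858039116198
0.837558052309162
0.8586251229534843
```

>>> step_arm([
  [-0.0015,0.0085,0],
  [0,0,0.03],
  [0,0,0.03],
  [0,0,0.03],
  [0,0,0.03],
  [0,0,0.03],
  [0,0,0.02],
  [0,0,0.02],
  [0,0,0],
  [0,0,0],
  [0,0,0],
  [0,0,0],
  [0,0,0],
  [0,0,0],
  [0,0,0],
  [0,0,0],
  [0,0,0],
], turn=[0,0,0,0,0,0,0,0,0,0,0,0,0,0,0,0,0], jaw=[0.06,0.06,0.06,0.06,0.06,0.06,0.06,0.06,0.06,0.06,0.01,0.005,0.005,0.005,0.005,0.005,0.005], newtons=50)

```text
time_s: 4.25
ee_pos: [0.4751, 0.2814, 0.1126]
eef_rot: [0.0, 0.702, 0.712, 0.001]
wrist_force: [0.2, 0.9, 5.3]
finger_gap: 0.0151
```

```bash
python3 - <<'E'
from h import *
s=ctrl.read_state();print(s['ee_pos'],s['eef_rot'],s['wrist_force'],s['wrist_torque'],s['finger_gap'])
E
```

```text
[0.475054   0.28136865 0.11263227] [3.71443696e-04 7.02169369e-01 7.12009148e-01 1.00594237e-03] [0.16583149 0.93567065 5.34613959] [ 0.00308103  0.20147748 -0.0431768 ] 0.015074257740442533
```

>>> step_arm([
  [0,0,-0.005],
  [0,0,-0.01],
  [0,0,-0.01],
  [0,0,-0.01],
  [0,0,-0.02],
  [0,0,-0.02],
  [0,0,-0.02],
  [0,0,-0.02],
  [0,0,-0.02],
  [0,0,0],
], turn=[0,0,0,0,0,0,0,0,0,0], jaw=[0.005,0.005,0.005,0.005,0.005,0.005,0.005,0.005,0.005,0.005])

```text
time_s: 5.25
ee_pos: [0.476, 0.2817, 0.2507]
eef_rot: [0.002, 0.702, 0.712, 0.004]
wrist_force: [-0.2, 0.5, 0.3]
finger_gap: 0.0154
```

```bash
python3 - <<'E'
from h import *
s=ctrl.read_state();print(s['ee_pos'],s['eef_rot'],s['wrist_force'],s['wrist_torque'],s['finger_gap'])
cv2.imwrite("pics/w2.png",capture('wrist'));cv2.imwrite("pics/t2.png",capture('top'))
E
```

```text
[0.47599723 0.28167782 0.25073582] [0.00167277 0.70211995 0.71204812 0.00350078] [-0.16284652  0.49120289  0.28397944] [-0.0085633   0.03819323 -0.06668864] 0.015433923121902131
```

View pics/w2.png

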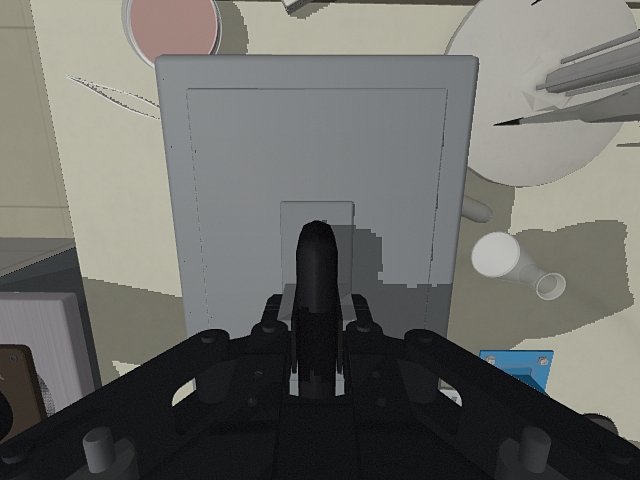

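View pics/t2.png

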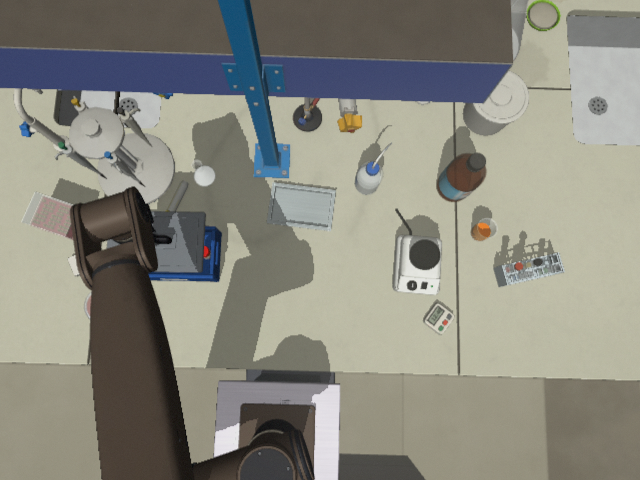

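The lid is held level at (160,242) in the top view, and the red cap shows at (206,252) in the box. I'll lay the lid on the bench at about (0.455, 0.02).

>>> step_arm([
  [-0.015,-0.0025,0],
  [-0.03,-0.0025,0],
  [-0.035,-0.003,0],
  [-0.035,-0.003,0],
  [-0.035,-0.003,0],
  [-0.035,-0.003,0],
  [-0.035,-0.003,0],
  [-0.025,-0.002,0],
  [-0.015,-0.0015,0],
  [0,0,0.03],
  [0,0,0.04],
  [0,0,0.04],
  [0,0,0.04],
  [0,0,0.03],
  [0,0,0.015],
  [0,0,0.01],
  [0,0,0.005],
  [0,0,0.002],
  [0,0,0],
  [0,0,0],
], turn=[0,0,0,0,0,0,0,0,0,0,0,0,0,0,0,0,0,0,0,0], jaw=[0.005,0.005,0.005,0.005,0.005,0.005,0.005,0.005,0.005,0.005,0.005,0.005,0.005,0.005,0.005,0.005,0.005,0.005,0.005,0.005])

```text
time_s: 7.35
ee_pos: [0.4552, 0.0206, 0.0353]
eef_rot: [0.001, 0.702, 0.712, 0.001]
wrist_force: [-1.2, 0.7, -0.6]
finger_gap: 0.0154
```

>>> step_arm([
  [0,0,0.0015],
  [0,0,0.0015],
  [0,0,0],
], turn=[0,0,0], jaw=[0.005,0.005,0.005])

```text
time_s: 7.65
ee_pos: [0.4553, 0.0206, 0.0333]
eef_rot: [0.0, 0.702, 0.712, 0.0]
wrist_force: [-3.4, 0.2, 11.1]
finger_gap: 0.0155
```

>>> step_arm([
  [0,0,0],
  [0,0,0],
  [0,0,0],
  [0,0,0],
  [0,0,-0.02],
  [0,0,-0.03],
  [0,0,-0.04],
  [0,0,-0.04],
  [0,0,-0.05],
  [0,0,-0.05],
  [0,0,-0.04],
  [0,0,0],
], turn=[0,0,0,0,0,0,0,0,0,0,0,0], jaw=[0.03,0.05,0.05,0.05,0.05,0.05,0.05,0.05,0.05,0.05,0.05,0.05])

```text
time_s: 8.85
ee_pos: [0.4573, 0.0202, 0.309]
eef_rot: [0.006, 0.702, 0.712, 0.004]
wrist_force: [-0.1, 0.5, 0.0]
finger_gap: 0.05
```

```bash
python3 - <<'E'
from h import *
s=ctrl.read_state();print(s['ee_pos'],s['eef_rot'],s['wrist_force'],s['wrist_torque'],s['finger_gap'])
cv2.imwrite("pics/w3.png",capture('wrist'));im=capture('top');cv2.imwrite("pics/t3.png",im)
cv2.imwrite("pics/t3a.png",cv2.resize(im[180:320,110:350],None,fx=3.3,fy=3.3,interpolation=cv2.INTER_CUBIC))
E
```

```text
[0.45727358 0.02024657 0.30895924] [0.00566068 0.70207791 0.71206703 0.00388758] [-0.08277273  0.53018451  0.01954424] [ 0.01652909  0.00985314 -0.0243861 ] 0.04998790783102265
```

View pics/w3.png

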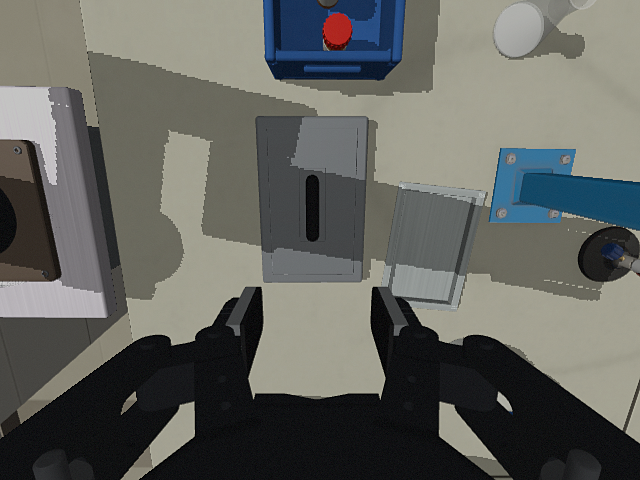

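View pics/t3a.png

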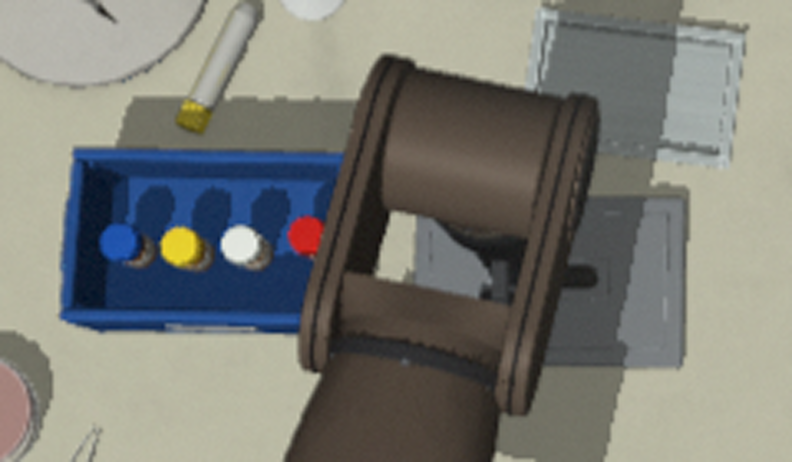

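The lid lies flat on the bench at (312,200) in the wrist view. The red vial is the one nearest the robot's right, with its cap at (337,30), and the order along +y is red, white, yellow, blue. Next I'll measure the caps and the tray.

```bash
python3 - <<'E'
from h import *
c=calibration('wrist');ct=calibration('top')
A=lambda p:(p[0]/3.3+110-.35,p[1]/3.3+180-.35)
for n,p in(('blue',(120,242)),('yel',(180,245)),('white',(240,244)),('red',(307,236))):print(n,onz(ct,A(p),.071).round(4))
print('red w',onz(c,(337,28),.071))
P=np.array([onz(c,p,.017) for p in((400,182),(488,191),(458,310),(381,302))]);print('tray',P.round(4),P.mean(0))
P=np.array([onz(c,p,.022) for p in((256,116),(369,116),(362,283),(263,283))]);print('lid',P.round(4),P.mean(0))
print('lid bar',onz(c,(312.5,176),.062),onz(c,(313,242),.062))
E
```

```text
blue [0.4689 0.3499 0.071 ]
yel [0.4679 0.3031 0.071 ]
white [0.4702 0.2565 0.071 ]
red [0.4781 0.2048 0.071 ]
red w [0.47424944 0.20544282 0.071     ]
tray [[ 0.5632  0.0505  0.017 ]
 [ 0.6777  0.0407  0.017 ]
 [ 0.6611 -0.1287  0.017 ]
 [ 0.5502 -0.1177  0.017 ]] [ 0.61305307 -0.03879328  0.017     ]
lid [[ 0.3826  0.1266  0.022 ]
 [ 0.5182  0.1286  0.022 ]
 [ 0.521  -0.087   0.022 ]
 [ 0.3847 -0.0889  0.022 ]] [0.4516074  0.01981273 0.022     ]
lid bar [0.45147301 0.05983153 0.062     ] [ 0.45296387 -0.01820552  0.062     ]
```

>>> step_arm([
  [0.02,0.002,0],
  [0.04,0.003,0],
  [0.04,0.003,0],
  [0.04,0.003,0],
  [0.03,0.002,0],
  [0.015,0.002,0],
  [0,0,0.02],
  [0,0,0.02],
  [0,0,0],
], turn=[0,0,0,0,0,0,0,0,0], jaw=[0.055,0.055,0.055,0.055,0.055,0.055,0.055,0.055,0.055])

```text
time_s: 9.85
ee_pos: [0.4644, 0.205, 0.2563]
eef_rot: [-0.002, 0.702, 0.712, -0.004]
wrist_force: [-0.7, -0.6, 0.2]
finger_gap: 0.055
```

```bash
python3 - <<'E'
from h import *
s=ctrl.read_state();print(s['ee_pos'],s['eef_rot'])
c=calibration('wrist');im=capture('wrist');cv2.imwrite("pics/w4.png",im)
hsv=cv2.cvtColor(im,cv2.COLOR_BGR2HSV)
H,S,V=cv2.split(hsv)
m=(((H<6)|(H>174))&(S>170)&(V>90)).astype('uint8')*255
cn=max(cv2.findContours(m,cv2.RETR_EXTERNAL,cv2.CHAIN_APPROX_NONE)[0],key=cv2.contourArea)
x,y,w,h=cv2.boundingRect(cn);print(x,y,w,h)
print(onz(c,(x+w/2,y+w/2),.071))
E
```

```text
[0.46444127 0.20496828 0.25628588] [-0.00242303  0.70219873  0.71196495 -0.00412152]
318 202 30 32
[0.48061652 0.20755633 0.071     ]
```

View pics/w4.png

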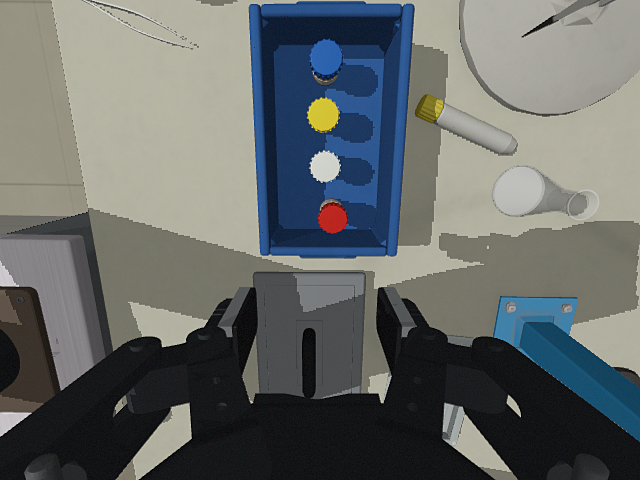

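The view shows the red cap at (333,217), with white at (325,166), yellow at (323,115) and blue at (326,57). I'll centre on red, let the arm settle and measure again.

>>> step_arm([
  [0.002,0.012,0.02],
  [0,0,0.02],
  [0,0,0],
  [0,0,0],
  [0,0,0],
  [0,0,0],
], turn=[0,0,0,0,0,0], jaw=[0.055,0.055,0.055,0.055,0.055,0.055])

```text
time_s: 10.5
ee_pos: [0.4795, 0.2081, 0.223]
eef_rot: [0.001, 0.702, 0.712, 0.001]
wrist_force: [0.7, 0.4, -0.2]
finger_gap: 0.0552
```

```bash
python3 - <<'E'
from h import *
s=ctrl.read_state();print(s['ee_pos'],s['eef_rot'])
c=calibration('wrist');im=capture('wrist');cv2.imwrite("pics/w5.png",im)
hsv=cv2.cvtColor(im,cv2.COLOR_BGR2HSV)
H,S,V=cv2.split(hsv)
m=(((H<6)|(H>174))&(S>170)&(V>90)).astype('uint8')*255
cn=max(cv2.findContours(m,cv2.RETR_EXTERNAL,cv2.CHAIN_APPROX_NONE)[0],key=cv2.contourArea)
x,y,w,h=cv2.boundingRect(cn);print(x,y,w,h)
print(onz(c,(x+w/2,y+w/2),.071))
E
```

```text
[0.47946582 0.20810216 0.22297498] [0.00075936 0.70216653 0.71201153 0.00108319]
300 211 32 35
[0.48068751 0.20830028 0.071     ]
```

View pics/w5.png

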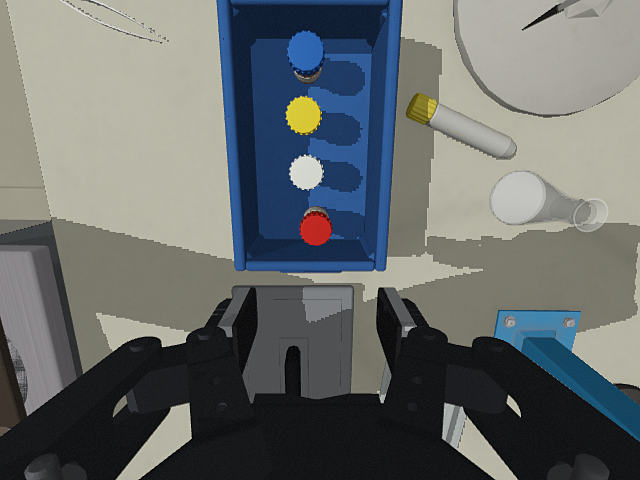

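>>> step_arm([
  [0,0.001,0.02],
  [0,0,0.03],
  [0,0,0.03],
  [0,0,0.03],
  [0,0,0.025],
  [0,0,0.02],
  [0,0,0.015],
  [0,0,0.01],
  [0,0,0],
  [0,0,0],
  [0,0,0],
], turn=[0,0,0,0,0,0,0,0,0,0,0], jaw=[0.055,0.055,0.055,0.055,0.055,0.055,0.055,0.055,0.055,0.055,0.055])

```text
time_s: 11.65
ee_pos: [0.4799, 0.2081, 0.0422]
eef_rot: [0.0, 0.702, 0.712, -0.0]
wrist_force: [-5.7, -1.4, 5.1]
finger_gap: 0.0551
```

>>> step_arm([
  [0,0,0],
], turn=[0], jaw=[0.055])

```text
time_s: 11.75
ee_pos: [0.4799, 0.2081, 0.0422]
eef_rot: [0.0, 0.702, 0.712, -0.0]
wrist_force: [-5.6, -1.3, 5.6]
finger_gap: 0.055
```

```bash
python3 - <<'E'
from h import *
s=ctrl.read_state();print(s['ee_pos'],s['wrist_force'],s['wrist_torque'])
im=capture('wrist');cv2.imwrite("pics/w6.png",im)
E
```

```text
[0.47986753 0.20811144 0.04220587] [-5.6078908  -1.28555501  5.57004174] [-0.21105501  0.37226139 -0.09744208]
```

View pics/w6.png

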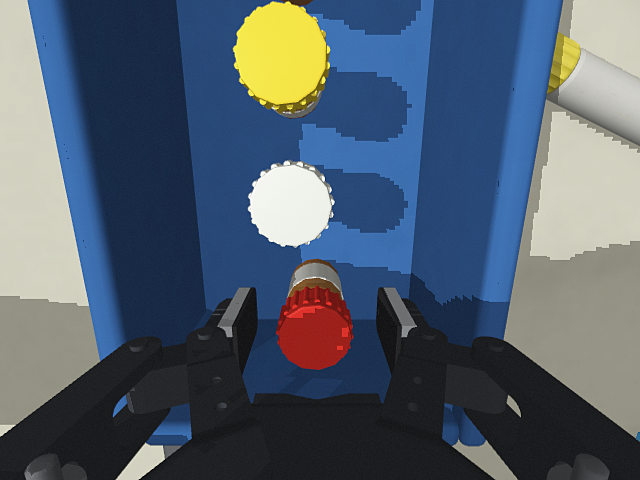

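The right-hand finger linkage is rubbing on the tub's +x wall with about 5.6 N. I'll narrow the jaws before closing.

>>> step_arm([
  [0,0,-0.01],
  [0,0,0],
  [0,0,0],
  [0,0,0],
], turn=[0,0,0,0], jaw=[0.05,0.042,0.04,0.04])

```text
time_s: 12.2
ee_pos: [0.4799, 0.2081, 0.0514]
eef_rot: [0.0, 0.702, 0.712, 0.0]
wrist_force: [-0.3, -0.4, -0.7]
finger_gap: 0.0399
```

>>> step_arm([
  [0,0.0005,0.003],
  [0,0,0.003],
  [0,0,0],
], turn=[0,0,0], jaw=[0.04,0.04,0.04])

```text
time_s: 12.5
ee_pos: [0.4796, 0.2079, 0.0444]
eef_rot: [-0.0, 0.702, 0.712, -0.001]
wrist_force: [0.7, -0.2, -0.8]
finger_gap: 0.0402
```

>>> step_arm([
  [0,0,0],
  [0,0,0],
  [0,0,0],
  [0,0,0],
  [0,0,0],
  [0,0,0],
], turn=[0,0,0,0,0,0], jaw=[0.03,0.025,0.02,0.02,0.02,0.02], newtons=40)

```text
time_s: 13.1
ee_pos: [0.4803, 0.2081, 0.0453]
eef_rot: [0.0, 0.702, 0.712, 0.0]
wrist_force: [-0.9, -0.6, 0.3]
finger_gap: 0.0274
```

>>> step_arm([
  [0,0,-0.005],
  [0,0,-0.01],
  [0,0,-0.02],
  [0,0,-0.03],
  [0,0,-0.03],
  [0,0,-0.03],
  [0,0,-0.03],
  [0,0,-0.03],
  [0,0,-0.02],
  [0,0,0],
], turn=[0,0,0,0,0,0,0,0,0,0], jaw=[0.02,0.02,0.02,0.02,0.02,0.02,0.02,0.02,0.02,0.02])

```text
time_s: 14.1
ee_pos: [0.4822, 0.2086, 0.2554]
eef_rot: [0.002, 0.702, 0.712, 0.004]
wrist_force: [-0.7, -1.0, -0.8]
finger_gap: 0.0278
```

```bash
python3 - <<'E'
from h import *
s=ctrl.read_state();print(s['ee_pos'],s['eef_rot'],s['wrist_force'],s['finger_gap'],s['q'])
im=capture('wrist');cv2.imwrite("pics/w7.png",im);im=capture('scene');cv2.imwrite("pics/s7.png",im)
E
```

```text
[0.48222253 0.2085706  0.25541392] [0.00247861 0.70209607 0.71206776 0.0038038 ] [-0.70504116 -1.01382299 -0.83661936] 0.02776885856291303 [ 2.14976150e-01 -7.07825105e-02  1.92061614e+00 -3.43090479e-07
  1.28267881e+00  2.00873872e-01]
```

View pics/w7.png

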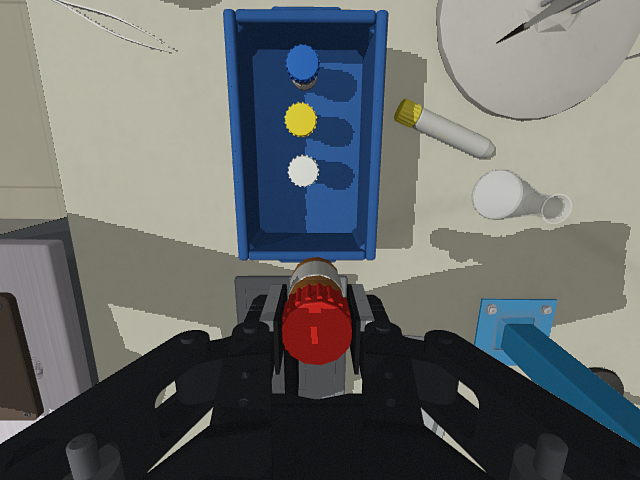

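View pics/s7.png

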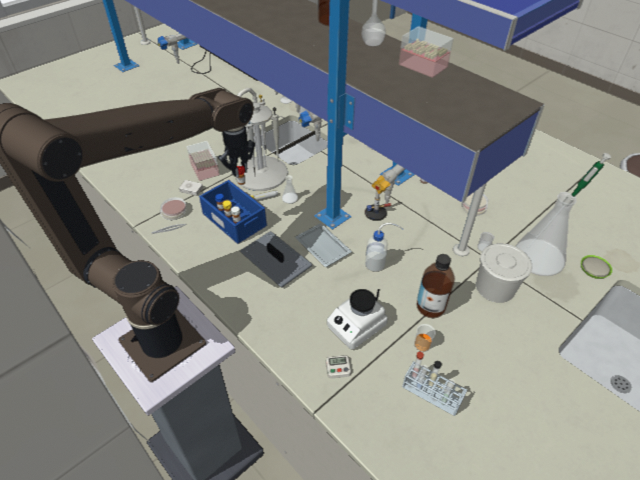

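The red vial is gripped by its cap and hangs straight, at (316,325) in the wrist view. White, yellow and blue still stand in the box. I'll carry the vial over to the mixer pad.

>>> step_arm([
  [-0.015,0,0],
  [-0.03,0,0],
  [-0.04,-0.001,0],
  [-0.04,-0.001,0],
  [-0.04,-0.001,0],
  [-0.04,-0.001,0],
  [-0.04,-0.001,0],
  [-0.04,-0.001,0],
  [-0.04,-0.001,0],
  [-0.04,-0.001,0],
  [-0.04,-0.001,0],
  [-0.04,-0.001,0],
  [-0.04,0,0],
  [-0.04,0,0],
  [-0.025,0,0],
  [-0.015,0,0],
  [0,0,0],
  [0,0,0],
  [0,0,0],
], turn=[0,0,0,0,0,0,0,0,0,0,0,0,0,0,0,0,0,0,0], jaw=[0.02,0.02,0.02,0.02,0.02,0.02,0.02,0.02,0.02,0.02,0.02,0.02,0.02,0.02,0.02,0.02,0.02,0.02,0.02])

```text
time_s: 16.1
ee_pos: [0.4781, -0.3556, 0.25]
eef_rot: [-0.0, 0.702, 0.712, 0.0]
wrist_force: [-0.4, 0.5, 0.5]
finger_gap: 0.0277
```

```bash
python3 - <<'E'
from h import *
s=ctrl.read_state();print(s['ee_pos'],s['eef_rot'],s['wrist_force'],s['finger_gap'],s['q'])
c=calibration('wrist');print(proj(c,(.480,-.3565,.13)))
im=capture('wrist');cv2.imwrite("pics/w8.png",im);im=capture('scene');cv2.imwrite("pics/s8.png",cv2.resize(im[170:400,200:500],None,fx=2.6,fy=2.6))
E
```

```text
[ 0.47814541 -0.35564652  0.25001054] [-4.82037787e-04  7.01698510e-01  7.12473820e-01  1.59518378e-04] [-0.44268012  0.46154339  0.53366262] 0.027692261929595206 [-8.09787035e-01  1.00093963e-01  1.75761721e+00  3.00209733e-04
  1.28485529e+00 -8.25110592e-01]
[317.31447916 236.98148498]
```

View pics/w8.png

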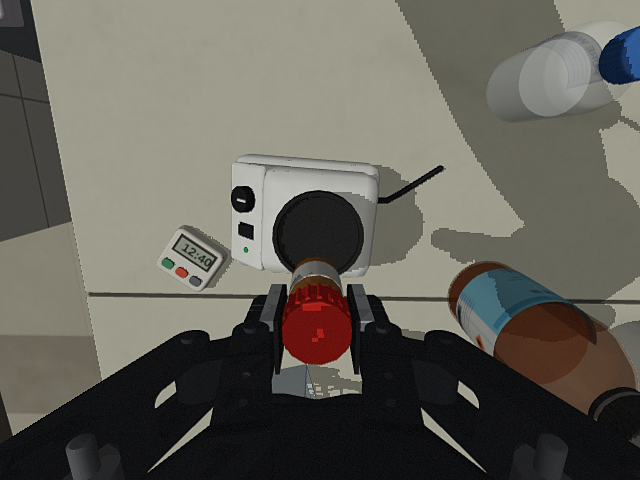

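View pics/s8.png

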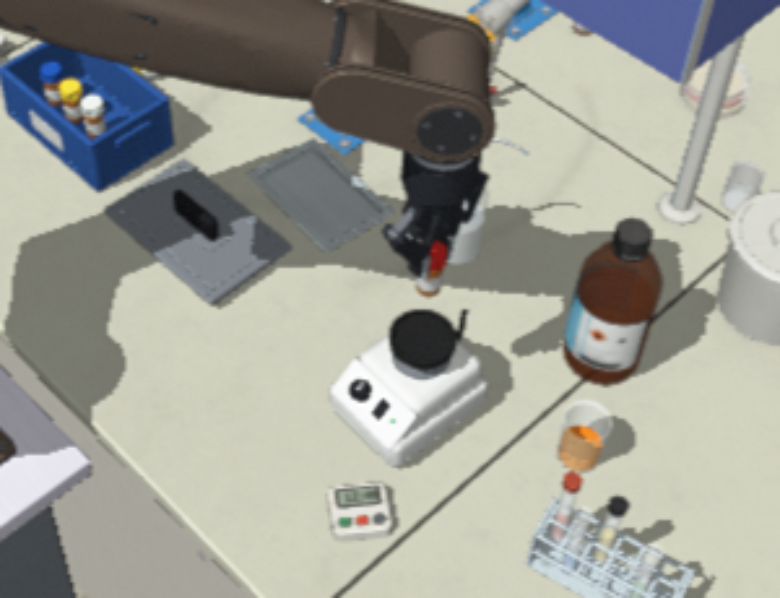

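The pad centre shows at (318,236), and my estimate projects to (317,237), so they agree. I'll descend to just above the pad.

>>> step_arm([
  [0,0.002,0.02],
  [0,0,0.025],
  [0,0,0.02],
  [0,0,0.012],
  [0,0,0.007],
  [0,0,0],
  [0,0,0],
], turn=[0,0,0,0,0,0,0], jaw=[0.02,0.02,0.02,0.02,0.02,0.02,0.02])

```text
time_s: 16.9
ee_pos: [0.4807, -0.3573, 0.1674]
eef_rot: [0.001, 0.702, 0.712, -0.0]
wrist_force: [-0.7, 0.9, -1.2]
finger_gap: 0.0276
```

>>> step_arm([
  [0,0,0.002],
  [0,0,0.002],
  [0,0,0.002],
  [0,0,0],
], turn=[0,0,0,0], jaw=[0.02,0.02,0.02,0.02])

```text
time_s: 17.3
ee_pos: [0.48, -0.3569, 0.1601]
eef_rot: [-0.0, 0.702, 0.712, 0.0]
wrist_force: [-0.4, -0.9, -0.2]
finger_gap: 0.0281
```

>>> step_arm([
  [0,0,0.002],
  [0,0,0.002],
  [0,0,0],
], turn=[0,0,0], jaw=[0.02,0.02,0.02])

```text
time_s: 17.6
ee_pos: [0.4803, -0.3572, 0.1565]
eef_rot: [0.0, 0.702, 0.712, -0.0]
wrist_force: [0.1, -0.1, 1.1]
finger_gap: 0.0275
```

>>> step_arm([
  [0,0,0.002],
  [0,0,0.001],
  [0,0,0],
], turn=[0,0,0], jaw=[0.02,0.02,0.02])

```text
time_s: 17.9
ee_pos: [0.4803, -0.3572, 0.1536]
eef_rot: [0.0, 0.702, 0.712, -0.0]
wrist_force: [-0.0, 0.1, 2.4]
finger_gap: 0.0277
```

>>> step_arm([
  [0,0,0.0015],
  [0,0,0.001],
  [0,0,0],
], turn=[0,0,0], jaw=[0.02,0.02,0.02])

```text
time_s: 18.2
ee_pos: [0.4804, -0.3574, 0.152]
eef_rot: [0.0, 0.702, 0.712, -0.0]
wrist_force: [-1.8, -0.1, 6.3]
finger_gap: 0.0278
```

>>> step_arm([
  [0,0,0.001],
  [0,0,0],
], turn=[0,0], jaw=[0.02,0.02])

```text
time_s: 18.4
ee_pos: [0.4804, -0.3575, 0.1519]
eef_rot: [0.001, 0.702, 0.712, -0.0]
wrist_force: [-3.2, 1.4, 9.6]
finger_gap: 0.0279
```

The position has stalled at TCP z 0.1519 while the force rose from 2.4 to 9.6 N, so the head is on its stop. I'll hold it there.

>>> step_arm([
  [0,0,0],
  [0,0,0],
  [0,0,0],
  [0,0,0],
  [0,0,0],
  [0,0,0],
  [0,0,0],
  [0,0,0],
  [0,0,0],
  [0,0,0],
  [0,0,0],
  [0,0,0],
  [0,0,0],
  [0,0,0],
  [0,0,0],
  [0,0,0],
], turn=[0,0,0,0,0,0,0,0,0,0,0,0,0,0,0,0], jaw=[0.02,0.02,0.02,0.02,0.02,0.02,0.02,0.02,0.02,0.02,0.02,0.02,0.02,0.02,0.02,0.02])

```text
time_s: 20.0
ee_pos: [0.4804, -0.3575, 0.1519]
eef_rot: [0.001, 0.702, 0.712, -0.0]
wrist_force: [-3.4, 1.1, 9.2]
finger_gap: 0.0274
```

```bash
python3 - <<'E'
from h import *
s=ctrl.read_state();print(s['ee_pos'],s['eef_rot'],s['wrist_force'],s['finger_gap'])
im=capture('wrist');cv2.imwrite("pics/w9.png",im);im=capture('scene');cv2.imwrite("pics/s9.png",cv2.resize(im[230:370,300:420],None,fx=4,fy=4))
E
```

```text
[ 0.48043368 -0.35753662  0.15192399] [ 6.61655545e-04  7.02064221e-01  7.12113251e-01 -3.32274618e-04] [-3.43971423  1.14551873  9.24306915] 0.027420420932301307
```

View pics/w9.png

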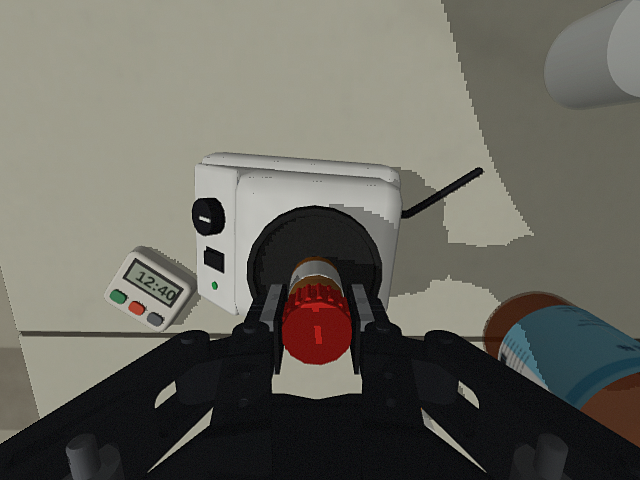

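View pics/s9.png

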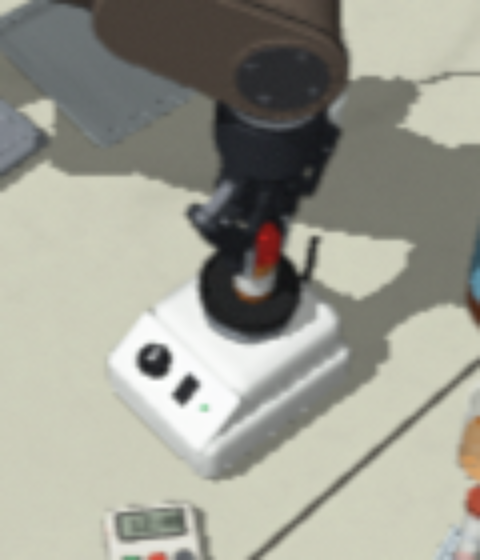

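The vial foot sits well inside the rim at (316,270). The force held at 9.2 N with the position stalled for over 1.6 s. I'll lift off and move over the tray.

>>> step_arm([
  [0,0,-0.005],
  [0,0,-0.01],
  [0,0,-0.025],
  [0,0,-0.03],
  [0,0,-0.02],
  [0,0,-0.01],
  [0.02,0.002,0],
  [0.035,0.006,0],
  [0.035,0.01,0],
  [0.04,0.016,0],
  [0.04,0.02,0],
  [0.04,0.02,0],
  [0.04,0.02,0],
  [0.03,0.02,0],
  [0.02,0.015,0],
  [0.012,0.008,0],
  [0,0,0],
  [0,0,0],
  [0,0,0],
], turn=[0,0,0,0,0,0,0,0,0,0,0,0,0,0,0,0,0,0,0], jaw=[0.02,0.02,0.02,0.02,0.02,0.02,0.02,0.02,0.02,0.02,0.02,0.02,0.02,0.02,0.02,0.02,0.02,0.02,0.02])

```text
time_s: 22.0
ee_pos: [0.6121, -0.044, 0.2494]
eef_rot: [-0.0, 0.703, 0.712, -0.0]
wrist_force: [-0.7, -0.1, -0.0]
finger_gap: 0.028
```

```bash
python3 - <<'E'
from h import *
s=ctrl.read_state();print(s['ee_pos'],s['eef_rot'],s['wrist_force'],s['finger_gap'])
c=calibration('wrist')
for p in((.6212,-.0448,.003),(.613,-.0388,.003)):print(proj(c,p))
im=capture('wrist');cv2.imwrite("pics/w10.png",im)
E
```

```text
[ 0.61208359 -0.0440451   0.24943235] [-2.93076798e-04  7.02598846e-01  7.11585987e-01 -3.98406471e-04] [-0.69998866 -0.07897261 -0.00296953] 0.027952091656332948
[323.25568538 209.96797145]
[316.43344617 204.8660472 ]
```

View pics/w10.png

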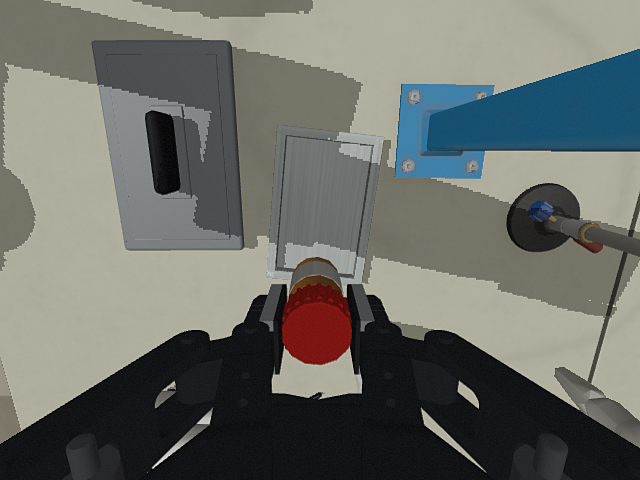

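The tray centre is at about (324,206), which matches (0.620, -0.043). I'll lower the vial there.

>>> step_arm([
  [0,0.005,0.02],
  [0,0.003,0.03],
  [0,0,0.03],
  [0,0,0.03],
  [0,0,0.03],
  [0,0,0.025],
  [0,0,0.02],
  [0,0,0.01],
  [0,0,0.005],
  [0,0,0],
  [0,0,0],
  [0,0,0],
], turn=[0,0,0,0,0,0,0,0,0,0,0,0], jaw=[0.02,0.02,0.02,0.02,0.02,0.02,0.02,0.02,0.02,0.02,0.02,0.02])

```text
time_s: 23.25
ee_pos: [0.6218, -0.0432, 0.0514]
eef_rot: [0.001, 0.702, 0.712, 0.001]
wrist_force: [-0.2, 0.7, -0.5]
finger_gap: 0.0276
```

>>> step_arm([
  [0,0,0.002],
  [0,0,0.002],
  [0,0,0],
], turn=[0,0,0], jaw=[0.02,0.02,0.02])

```text
time_s: 23.55
ee_pos: [0.6206, -0.0429, 0.0456]
eef_rot: [-0.0, 0.702, 0.712, -0.0]
wrist_force: [0.0, 0.3, -1.1]
finger_gap: 0.0275
```

>>> step_arm([
  [0,0,0.002],
  [0,0,0.002],
  [0,0,0.001],
  [0,0,0],
], turn=[0,0,0,0], jaw=[0.02,0.02,0.02,0.02])

```text
time_s: 23.95
ee_pos: [0.6206, -0.0429, 0.0405]
eef_rot: [-0.0, 0.702, 0.712, -0.0]
wrist_force: [-0.2, 1.1, -0.7]
finger_gap: 0.0277
```

>>> step_arm([
  [0,0,0.001],
  [0,0,0.001],
  [0,0,0],
], turn=[0,0,0], jaw=[0.02,0.02,0.02])

```text
time_s: 24.25
ee_pos: [0.6207, -0.043, 0.0387]
eef_rot: [-0.0, 0.702, 0.712, -0.0]
wrist_force: [-0.8, 0.9, -0.1]
finger_gap: 0.0274
```

>>> step_arm([
  [0,0,0.0006],
  [0,0,0],
], turn=[0,0], jaw=[0.02,0.02])

```text
time_s: 24.45
ee_pos: [0.6208, -0.043, 0.0382]
eef_rot: [0.0, 0.702, 0.712, 0.0]
wrist_force: [0.7, 0.4, 0.1]
finger_gap: 0.0276
```

>>> step_arm([
  [0,0,0.0006],
  [0,0,0],
], turn=[0,0], jaw=[0.02,0.02])

```text
time_s: 24.65
ee_pos: [0.6209, -0.043, 0.0381]
eef_rot: [0.0, 0.702, 0.712, -0.0]
wrist_force: [-0.8, 0.3, 2.8]
finger_gap: 0.0279
```

Contact, 2.8 N. I'll release gently and rise.

>>> step_arm([
  [0,0,0],
  [0,0,0],
  [0,0,0],
  [0,0,0],
  [0,0,0],
  [0,0,0],
  [0,0,0],
  [0,0,-0.01],
  [0,0,-0.02],
  [0,0,-0.03],
  [0,0,-0.03],
  [0,0,-0.04],
  [0,0,-0.04],
  [0,0,-0.04],
  [0,0,0],
  [0,0,0],
], turn=[0,0,0,0,0,0,0,0,0,0,0,0,0,0,0,0], jaw=[0.028,0.03,0.033,0.036,0.042,0.05,0.05,0.05,0.05,0.05,0.05,0.05,0.05,0.05,0.05,0.05], newtons=20)

```text
time_s: 26.25
ee_pos: [0.6214, -0.0431, 0.2501]
eef_rot: [0.002, 0.702, 0.712, 0.001]
wrist_force: [-0.5, 0.5, 0.3]
finger_gap: 0.0499
```

```bash
python3 - <<'E'
from h import *
s=ctrl.read_state();print(s['ee_pos'],s['eef_rot'],s['wrist_force'],s['finger_gap'])
c=calibration('wrist')
im=capture('wrist');cv2.imwrite("pics/w11.png",im)
hsv=cv2.cvtColor(im,cv2.COLOR_BGR2HSV)
H,S,V=cv2.split(hsv)
m=(((H<6)|(H>174))&(S>170)&(V>90)).astype('uint8')*255
cn=max(cv2.findContours(m,cv2.RETR_EXTERNAL,cv2.CHAIN_APPROX_NONE)[0],key=cv2.contourArea)
x,y,w,h=cv2.boundingRect(cn);print(x,y,w,h,onz(c,(x+w/2,y+w/2),.064))
# lid
for p in((.4553,.0206,.062),):print(proj(c,p))
E
```

```text
[ 0.62143003 -0.04309097  0.25010778] [0.00174405 0.70211813 0.71205756 0.00105981] [-0.54818522  0.54229288  0.34713133] 0.04991519712367864
300 206 30 30 [ 0.62198619 -0.04480038  0.064     ]
[142.93785389 151.69184343]
```

View pics/w11.png

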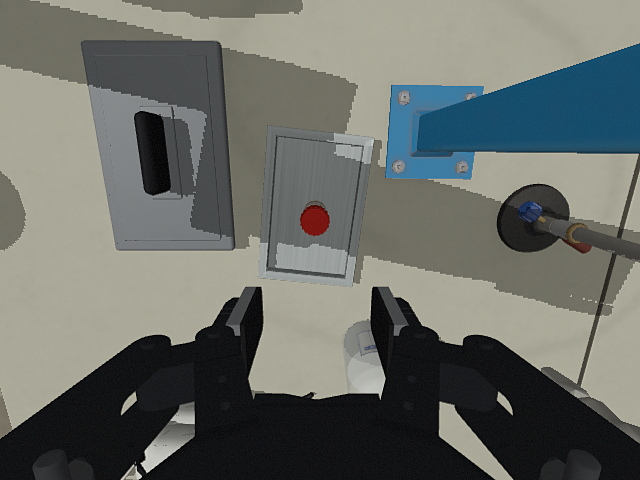

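The vial stands upright in the tray at (315,220). Back to the lid.

>>> step_arm([
  [0.01,-0.02,0],
  [0.015,-0.04,0],
  [0.015,-0.04,0],
  [0.015,-0.035,0],
  [0.01,-0.02,0],
  [0.001,-0.01,0],
  [0,0,0],
  [0,0,0],
  [0,0,0],
], turn=[0,0,0,0,0,0,0,0,0], jaw=[0.05,0.05,0.05,0.05,0.05,0.05,0.05,0.05,0.05])

```text
time_s: 27.2
ee_pos: [0.4557, 0.0202, 0.2474]
eef_rot: [-0.0, 0.702, 0.712, -0.0]
wrist_force: [0.5, -0.1, 0.4]
finger_gap: 0.05
```

```bash
python3 - <<'E'
from h import *
s=ctrl.read_state();print(s['ee_pos'],s['eef_rot'],s['wrist_force'],s['finger_gap'])
c=calibration('wrist')
im=capture('wrist');cv2.imwrite("pics/w12.png",im)
g=cv2.cvtColor(im,cv2.COLOR_BGR2GRAY)
m=((g<40)*255).astype('uint8');mm=np.zeros_like(m);mm[150:270,270:370]=m[150:270,270:370]
cn=max(cv2.findContours(mm,cv2.RETR_EXTERNAL,cv2.CHAIN_APPROX_NONE)[0],key=cv2.contourArea)
x,y,w,h=cv2.boundingRect(cn);print(x,y,w,h)
for p in((x,y),(x+w,y),(x,y+h),(x+w,y+h)):print(onz(c,p,.062).round(4))
E
```

```text
[0.45568252 0.02018981 0.24744051] [-1.11140987e-04  7.02385986e-01  7.11796251e-01 -1.06619225e-04] [ 0.5318255  -0.06288113  0.36269631] 0.0500322730054771
309 179 16 79
[0.449  0.0607 0.062 ]
[0.4646 0.0609 0.062 ]
[ 0.4496 -0.0207  0.062 ]
[ 0.4663 -0.0205  0.062 ]
```

View pics/w12.png

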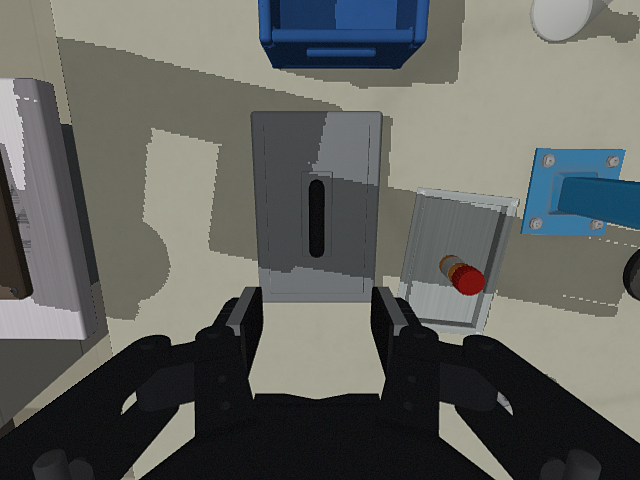

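The bar is centred at (317,218), about 1 mm from the TCP. I'll go down and grip it.

>>> step_arm([
  [0,0.001,0.02],
  [0,0,0.035],
  [0,0,0.04],
  [0,0,0.04],
  [0,0,0.035],
  [0,0,0.025],
  [0,0,0.015],
  [0,0,0.003],
  [0,0,0],
  [0,0,0],
  [0,0,0],
  [0,0,0],
  [0,0,0],
  [0,0,0],
  [0,0,0],
  [0,0,0],
], turn=[0,0,0,0,0,0,0,0,0,0,0,0,0,0,0,0], jaw=[0.05,0.05,0.05,0.05,0.05,0.05,0.05,0.05,0.05,0.05,0.02,0.005,0.005,0.005,0.005,0.005], newtons=50)

```text
time_s: 28.85
ee_pos: [0.4568, 0.0206, 0.0357]
eef_rot: [0.001, 0.702, 0.712, 0.001]
wrist_force: [-0.4, 0.7, 5.9]
finger_gap: 0.0149
```

>>> step_arm([
  [0,0,-0.005],
  [0,0,-0.015],
  [0,0,-0.03],
  [0,0,-0.04],
  [0,0,-0.04],
  [0,0,-0.03],
  [0,0,-0.01],
  [0,0,0],
  [0.015,0.002,0],
  [0.03,0.002,0],
  [0.035,0.003,0],
  [0.035,0.003,0],
  [0.035,0.003,0],
  [0.035,0.003,0],
  [0.035,0.003,0],
  [0.025,0.002,0],
  [0.015,0.001,0],
  [0,0,0],
  [0,0,0],
  [0,0,0],
], turn=[0,0,0,0,0,0,0,0,0,0,0,0,0,0,0,0,0,0,0,0], jaw=[0.005,0.005,0.005,0.005,0.005,0.005,0.005,0.005,0.005,0.005,0.005,0.005,0.005,0.005,0.005,0.005,0.005,0.005,0.005,0.005])

```text
time_s: 30.85
ee_pos: [0.474, 0.2799, 0.2039]
eef_rot: [-0.0, 0.703, 0.712, -0.001]
wrist_force: [0.3, 0.3, -0.6]
finger_gap: 0.0151
```

```bash
python3 - <<'E'
from h import *
s=ctrl.read_state();print(s['ee_pos'],s['eef_rot'],s['wrist_force'],s['finger_gap'])
im=capture('wrist');cv2.imwrite("pics/w13.png",im)
E
```

```text
[0.47402607 0.27987001 0.20386032] [-1.16616243e-04  7.02525508e-01  7.11658141e-01 -7.66226708e-04] [ 0.26583814  0.30433196 -0.62592774] 0.015086954326622208
```

View pics/w13.png

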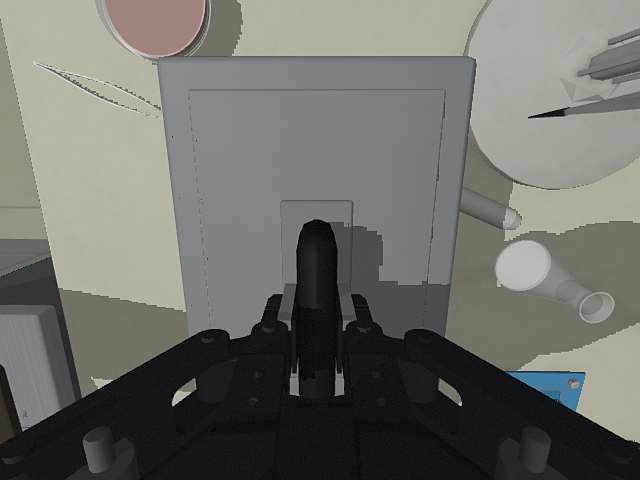

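The lid sits in the hand as it did when first lifted, with corners at (158,57) and (475,57). I'll correct about 1 mm and descend to just above the tub's mouth.

>>> step_arm([
  [0.0015,0.001,0.02],
  [0,0,0.025],
  [0,0,0.015],
  [0,0,0.007],
  [0,0,0.004],
  [0,0,0],
  [0,0,0],
  [0,0,0],
], turn=[0,0,0,0,0,0,0,0], jaw=[0.005,0.005,0.005,0.005,0.005,0.005,0.005,0.005])

```text
time_s: 31.7
ee_pos: [0.4759, 0.2828, 0.1347]
eef_rot: [0.0, 0.702, 0.712, 0.001]
wrist_force: [0.2, 0.5, -0.7]
finger_gap: 0.0153
```

>>> step_arm([
  [-0.001,-0.0005,0.002],
  [0,0,0.002],
  [0,0,0.002],
  [0,0,0.002],
  [0,0,0],
], turn=[0,0,0,0,0], jaw=[0.005,0.005,0.005,0.005,0.005])

```text
time_s: 32.2
ee_pos: [0.4744, 0.2814, 0.1251]
eef_rot: [-0.0, 0.702, 0.712, -0.0]
wrist_force: [0.8, -0.2, -1.5]
finger_gap: 0.0154
```

>>> step_arm([
  [0,0,0.002],
  [0,0,0.002],
  [0,0,0.002],
  [0,0,0],
], turn=[0,0,0,0], jaw=[0.005,0.005,0.005,0.005])

```text
time_s: 32.6
ee_pos: [0.4745, 0.2814, 0.1191]
eef_rot: [-0.0, 0.702, 0.712, -0.0]
wrist_force: [0.2, 0.0, -1.5]
finger_gap: 0.0152
```

Entering freely.

>>> step_arm([
  [0,0,0.0015],
  [0,0,0.0015],
  [0,0,0.001],
  [0,0,0],
], turn=[0,0,0,0], jaw=[0.005,0.005,0.005,0.005])

```text
time_s: 33.0
ee_pos: [0.4746, 0.2815, 0.1154]
eef_rot: [-0.0, 0.702, 0.712, -0.0]
wrist_force: [-0.3, 0.2, -1.6]
finger_gap: 0.0153
```

>>> step_arm([
  [0,0,0.001],
  [0,0,0],
], turn=[0,0], jaw=[0.005,0.005])

```text
time_s: 33.2
ee_pos: [0.4749, 0.2816, 0.115]
eef_rot: [0.0, 0.702, 0.712, 0.0]
wrist_force: [-1.2, -0.4, 0.6]
finger_gap: 0.0152
```

>>> step_arm([
  [0,0,0.001],
  [0,0,0],
  [0,0,0],
  [0,0,0],
  [0,0,0],
  [0,0,0],
  [0,0,-0.02],
  [0,0,-0.03],
  [0,0,-0.04],
  [0,0,-0.05],
  [0,0,-0.05],
  [0,0,0],
  [0,0,0],
  [0,0,0],
], turn=[0,0,0,0,0,0,0,0,0,0,0,0,0,0], jaw=[0.005,0.005,0.02,0.04,0.05,0.05,0.05,0.05,0.05,0.05,0.05,0.05,0.05,0.05])

```text
time_s: 34.6
ee_pos: [0.474, 0.2812, 0.3017]
eef_rot: [-0.001, 0.702, 0.712, -0.001]
wrist_force: [0.3, -0.7, 0.2]
finger_gap: 0.0499
```

```bash
python3 - <<'E'
from h import *
s=ctrl.read_state();print(s['ee_pos'],s['eef_rot'],s['wrist_force'],s['finger_gap'])
im=capture('wrist');cv2.imwrite("pics/w14.png",im);c=calibration('wrist')
im=capture('scene');cv2.imwrite("pics/s14.png",im);cv2.imwrite("pics/s14a.png",cv2.resize(im[140:300,180:420],None,fx=3.3,fy=3.3,interpolation=cv2.INTER_CUBIC))
im=capture('top');cv2.imwrite("pics/t14.png",im)
E
```

```text
[0.474001   0.28124984 0.30173713] [-6.39280001e-04  7.02136250e-01  7.12041026e-01 -1.36228215e-03] [ 0.34153855 -0.74668848  0.23020935] 0.04993240389311894
```

View pics/w14.png

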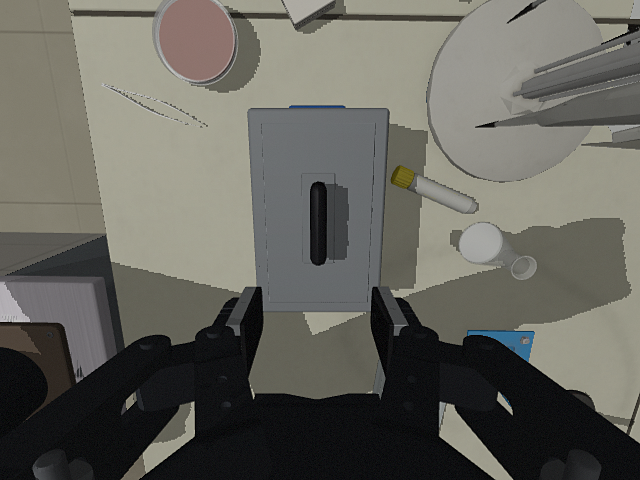

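View pics/s14a.png

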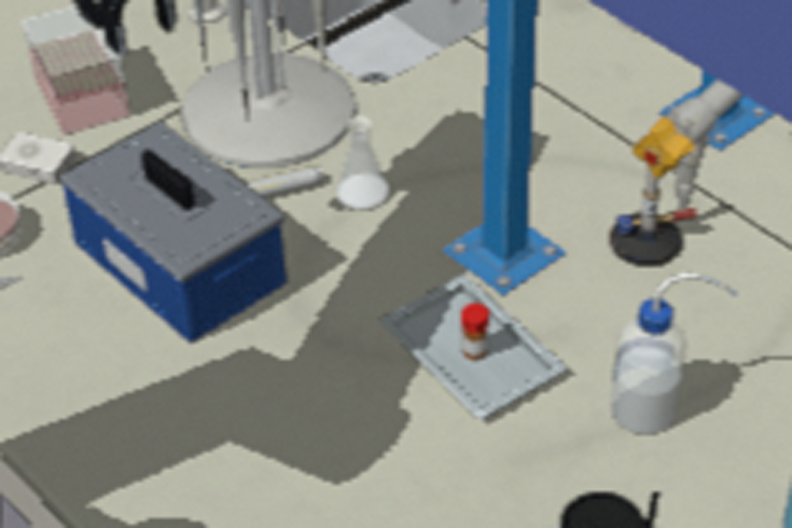

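View pics/t14.png

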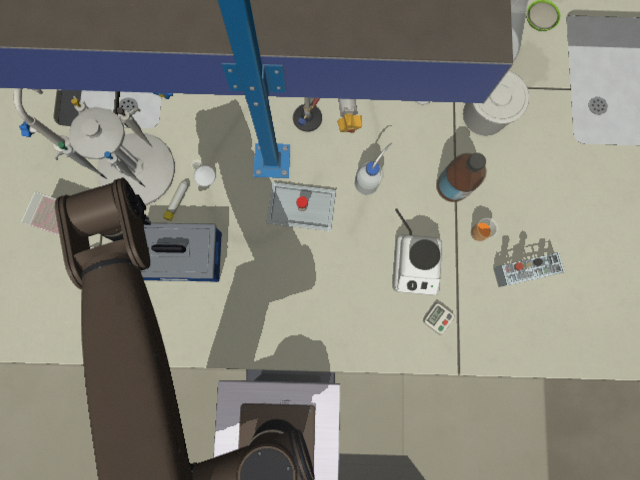

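The lid looks flush. In the scene crop its corners, (282,217) and (65,180), match the first picture after allowing for the crop shift. The vial stands in the tray and the bystanders haven't moved, so I'll do a last numeric check of the lid and hand the job in.

```bash
python3 - <<'E'
from h import *
a=cv2.imread('pics/scene0.png').astype(int);b=cv2.imread('pics/s14.png').astype(int)
c=calibration('wrist')
P=np.array([onz(c,p,.102) for p in((248,108),(389,108),(379.5,311.5),(257.5,311.5))]);print(P.mean(0).round(4))
for n,r in(('lid/box',(180,240,198,268)),('mixer',(285,345,325,390)),('timer',(352,380,322,355)),('beaker',(320,352,410,440)),('wash',(228,275,362,428)),('flask',(172,204,280,300))):
    y0,y1,x0,x1=r;d=np.abs(a[y0:y1,x0:x1]-b[y0:y1,x0:x1]).max(2);print(n,(d>40).sum(),d.size)
print(ctrl.finish_job())
E
```

```text
[0.4765 0.2795 0.102 ]
lid/box 1589 4200
mixer 0 3900
timer 0 924
beaker 0 960
wash 0 3102
flask 19 640
the job is handed in; nothing more can be done
None
```

The job is done and handed in at about 34.8 s of the 72 s allowed; no verdict was reported.

**What I did**
1. Took the lid off and laid it on the bench between the box and the mixer.
2. Lifted out only the red-capped vial.
3. Pressed its foot on the mixer pad and held it. The position stalled and the force stayed at about 9 N for more than 1.6 s, so I took the head to be at its stop. There was no direct reading of the head's travel.
4. Stood the vial upright in the middle of the tray, with about 3 N at contact.
5. Put the lid back on. It went in without resistance and stopped at the expected height.

**Last checks**
- **Lid:** its centre measured (0.4765, 0.2795), against (0.474, 0.280) at the start. That is within 3 mm, about the measuring accuracy. Its corners in the scene view match the first picture by eye.
- **Red vial:** upright in the tray in all the pictures.
- **Other vials:** white, yellow and blue were standing when last seen, before the lid went back on.
- **Bystanders:** the pictures of the mixer, timer, beaker and wash bottle are unchanged. The flask area differs in 19 of 640 pixels, and it looks in place.

**Not clean**
- **Lid and box picture comparison:** about 1,600 of 4,200 pixels differ from the first picture. I put that down to the arm's shadow, which lay across the lid at the start, but did not test it.
- **Contact with the tub:** on the first descent the right-hand finger linkage pressed on the tub wall with about 6 N sideways. I narrowed the jaws before gripping, and nothing moved.

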